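# Lock a medal carrier into the engraver's spring socket

### The arm

A 6-joint arm with a two-finger parallel gripper is mounted at the origin on the work surface. World frame = base frame: x ahead of the robot, y to its left, z up, the work surface at z = 0. Lengths are in m, angles in rad, forces in N, time in s.
With the tool pointing down it reaches from about 0.375 to 0.9 m from the base axis. Payload 3.1 kg.
Tool frame: the origin (TCP) lies on the centre line of the jaws, within the pads' length; the fingertips stand 25 mm ahead of it and the grasp point (between the pads) lies 6 mm ahead of it (manip.tip_extent is the distance from the TCP to the fingertips, in m); z points along the fingers, y is the line along which they close (so a half turn about z gives the same grasp; the last joint's range is limited). The gripper opens to 85 mm and grips with 20 to 120 N. Pads are 22 mm wide; open, the fingers measure 114 mm over their backs; the gripper's body (76 mm by 85 mm) begins 54 mm behind the grasp point. The pads swing forward as they close: fully open they stand 13 mm farther back than shut.
Start: joints at [1.163, 0.527, 1.433, -0, 1.181, -0.178], TCP at [0.142, 0.609, 0.256] pointing down, gripper open.
Joint ranges: [-3.08, 3.08], [-0.75, 2.2], [0.22, 2.44], [-1.43, 4.57], [0, 2.65], [-2.85, 2.85]. Speed limits (rad/s): [2.79, 2.79, 3.14, 3.14, 3.14, 3.14].

### API

Orientations are given as a unit quaternion [x, y, z, w].
In Python, from station import readout, imaging, order, manip gives the robot as it stands.
- The arm moves only by the tool move_arm, never from a script. Its argument "rows" is a list of rows, each a list of 7 numbers: the turn, a rotation vector about the tool's x, y, z in degrees, then the shift along the tool's x, y, z in mm, then the closure, from 0 (fully open) to 1 (shut). A call has 1 to 12 rows; each row is the pose to reach, as a shift and turn from the pose commanded when the call began, along the tool's axes at that moment; what a row does not reach only later rows make up. A row lasts 1/12 s, in which the tool goes at most 41.7 mm and 7.16 degrees, less where a joint would pass 70% of its speed; a pose out of reach is approached as far as the arm can. A call with a gripper value outside its range is refused whole. The fingers move at their own pace and stop on an object; "squeeze" is the grip in N (left out, the last holds). Time passes only in rows, so rows that repeat a pose let the fingers close. It gives the time, the measured TCP pose, the force, the opening and the grip force at its end, in the units of the state.
- readout.sense(): the state, without advancing time (a new reading comes with each control period).
- imaging.snapshot(name): name is "scene" or "top" or "wrist"; returns a dict with "img" (384x512x3 uint8, red, green, blue), "z_map" (384x512 float32, m along the optical axis (not along the pixel's ray), 0 where there is no reading), "fovy" (degrees; the focal length in pixels is half the picture's height over the tangent of half this angle, whatever the lens; pixels are square), "cx", "cy" (the principal point, pixels), "rvec" (rotation vector, rad) and "tvec" (3), from world to camera coordinates, as OpenCV has them. Camera axes: x right, y down, z forward; pixel columns grow to the right and rows downward; lengths in m; the calibration is good to about 2 mm. A picture is of the moment at which its call begins.
- order.sign_off(): hands the job in; it is judged then, once.
The state is a dict: "t": time; "q": joint angles; "qd": joint speeds; "tau": joint torques, N m; "tcp_pos": TCP position; "tool_rot": TCP orientation; "force": force on the tool from outside, world axes, zero at the start; "ft_torque": the same for the moment, N m; "finger_gap": opening from 0.0 (shut) to 1.0 (fully open); "gripper_force": force on a finger pad.
Only numpy, scipy, OpenCV 4.12 (cv2) and the standard library are available. Lean on these libraries where they do the work, as an engineer would, in place of code of your own. Each camera call takes 0.05 s, during which the arm holds its last target. There are 200 camera calls.

### The job

Pick up the medal carrier (the oval metal plate with a small round medal on top and a two-lugged shank below), lower its lugs through the slots of the spring socket in the square steel block and push it all the way down against the spring; then, keeping it down, twist it a quarter turn clockwise seen from above, to the stop. Finish while still gripping the carrier, holding it fully down and fully turned: do not let go. Leave the other things on the bench where they are.

Things in the scene. Friction and masses are not known exactly. Their poses are not given: they have to be found in the camera images.
- carrier: Loose medal carrier, 0.28 kg, upright on its shank. Origin: centre of the foot; z up, x along lugs and plate. Shank 24 mm diameter. At the foot two lugs, one each side, forming a bar 44 (x) x 9 (y) x 6 mm, z 0 to 6. Aluminium oval plate 64 (x) x 44 (y) mm, z 40 to 54, fixed 38 mm medal on top, 58 mm high in all. A half turn about z gives the same shape.
- carrier_grip (a point): Point on the carrier's axis, 49 mm above its foot, midway between the plate's two parallel flats (20 mm long, 44 mm apart, facing the carrier's +y and -y): grip here, fingers closing along y. Axes as the carrier's.
- socket: Fixed steel block 80 x 80 x 60 mm with a spring bayonet socket in its top. Origin: centre of its underside; z up, x along the slots. The lugs drop through the slots of the 6 mm thick top and then, wholly beneath it (foot 12 mm or more below the top face), turn clockwise from above about 90 degrees to a fixed stop; anticlockwise is blocked.
- socket_mouth (a point): Centre of the opening, level with the block's top face, 60 mm above the bench; axes as the socket's. Round hole 28 mm across with two slots 13 mm wide reaching 24.5 mm from the centre along +x and -x. A half turn about z gives the same shape. With the carrier fully down its plate's underside is 22 mm above this face.
- seat (a joint): Depth (m) of the sprung brass seat, a 24 mm disc under the carrier's foot: 0 up (6 mm below the block's top face), 0.012 fully down on its bottom stop (18 mm below). Pushes back with 6 N at 0, 13 N at 0.012, so an arm that yields must aim some mm lower. If let go after turning it lifts the carrier to about 0.006, where the lugs meet the roof.
- die_tall: Bystander: loose steel die, round, 36 mm diameter, 50 mm high with a conical top; origin centre of its underside.
- die_short: Bystander: loose steel die, round, 42 mm diameter, 34 mm high with a conical top; origin centre of its underside.
- punch_block: Bystander: loose dark wooden block 100 (x) x 50 (y) x 40 mm with ten pointed steel punches standing in it, up to 78 mm high in all; origin centre of its underside.
- bottle: Bystander: loose white plastic bottle with a thin nozzle, 52 mm diameter, 135 mm high; origin centre of its underside.
Things that resemble listed ones, but are neither listed nor needed, are in the scene too. There is more than one size of the carrier; the job needs the smaller. What is shaped like the socket but red is not meant.

How it is judged:
On the way, in this order (a step that is already met when the one before it is completed fails the run):
1. the carrier is lifted off the bench in the gripper (height (world z) of carrier above 0.05 m and contact force between the fingers and carrier above 1 N and horizontal distance between carrier and socket above 0.06 m), for 0.1 s.
2. the carrier is pushed down in the socket's slots, not yet turned (value of joint seat above 0.0085 m and horizontal distance between carrier and socket below 0.005 m and angle between the x axis of carrier and the x axis of socket, either way round below 0.35 rad), for 0.05 s.
At the end, for the whole second after the job is handed in: For the whole last second the fingers still grip the carrier (over 2 N), at rest and upright (0.12 rad), centred in the socket within 5 mm, foot at least 14 mm below the block's top, turned at least 1.3 rad from the slots, with the seat at least 9 of its 12 mm down (value of joint seat above 0.009 m and z of carrier in the frame of socket_mouth below -0.014 m and horizontal distance between carrier and socket below 0.005 m and angle between the x axis of carrier and the x axis of socket, either way round above 1.3 rad and angle between carrier's own z axis and vertical below 0.12 rad and contact force between the fingers and carrier above 2 N and linear speed of carrier below 0.02 m/s); the arm keeps its last pose, push and grip.
It fails at once if a bystander is moved by over 15 mm (distance of any of die_tall, die_short, punch_block, bottle from where it was at the start of the episode above 0.015 m).
It also fails if it takes over 48 s, if anything falls off the work surface, if the arm or the gripper's body presses on something with over 40 N, if the wrist force passes 120 N, or if a joint passes its speed limit or range.

## Working session

There is one attempt and no reset: what is moved stays moved. The work goes in short steps, Python scripts to look and compute and a tool call to move; the robot and the scene stay as the last step left them, time stands still between calls to the robot, and variables do not carry over. Pictures are saved under pics/ and viewed, at most 10 in all, crops included, and the job is handed in when it is done.

Besides the shell and the picture viewer there is one more tool, called as a command line: name --pt "numbers of a row" for each row, then --argument value for the rest. move_arm: Moves the arm, as the interface text tells. Its arguments: {"type":"object","properties":{"rows":{"type":"array"},"squeeze":{"type":"number"}},"required":["rows"]}

```bash
ls; mkdir -p pics; python3 - <<'E'
from station import readout, imaging, order, manip
import cv2,numpy as np
print(readout.sense()); print([x for x in dir(manip) if x[0]!='_'])
for n in("scene","top"):
    s=imaging.snapshot(n); np.savez(f'{n}.npz',**s)
    cv2.imwrite(f'pics/{n}0.png',cv2.resize(s['img'][:,:,::-1],(800,600),interpolation=cv2.INTER_CUBIC)); print(n,s['fovy'],s['cx'],s['cy'],s['rvec'],s['tvec'])
E
```

```text
pics
{'t': 0.0, 'q': array([ 1.16346870e+00,  5.28486976e-01,  1.43391919e+00,  3.80367985e-05,
        1.18140352e+00, -1.78498107e-01]), 'qd': array([ 2.72061069e-04,  1.15795417e-03,  2.35828262e-03,  4.94253627e-05,
       -2.23073317e-05, -9.23633513e-04]), 'tau': array([-8.33031736e-04, -4.42351842e+01, -1.78026026e+01, -1.99175943e-04,
        8.52633908e-03, -8.72034125e-07]), 'tcp_pos': array([0.14146413, 0.60809093, 0.25531541]), 'tool_rot': array([ 1.14172417e-01,  9.93460331e-01, -1.05622534e-03, -3.36913751e-04]), 'force': array([-0.23153921,  0.42511008, -0.09817321]), 'ft_torque': array([ 6.77371477e-03, -4.35564110e-02,  8.02378944e-05]), 'gripper_force': 0.0, 'finger_gap': 0.9996935373238389}
['PlanningError', 'tip_extent']
scene 54.272572978451734 256.41836383714553 194.98700320008655 [ 1.62316597  1.79684598 -0.82954917] [-0.0254391  -0.30291922  1.36504641]
top 45.762522601805514 260.5145070990772 182.4922631269136 [ 2.12999907 -2.13339691  0.23158251] [0.08297269 0.53413817 1.25048153]
```

View pics/scene0.png

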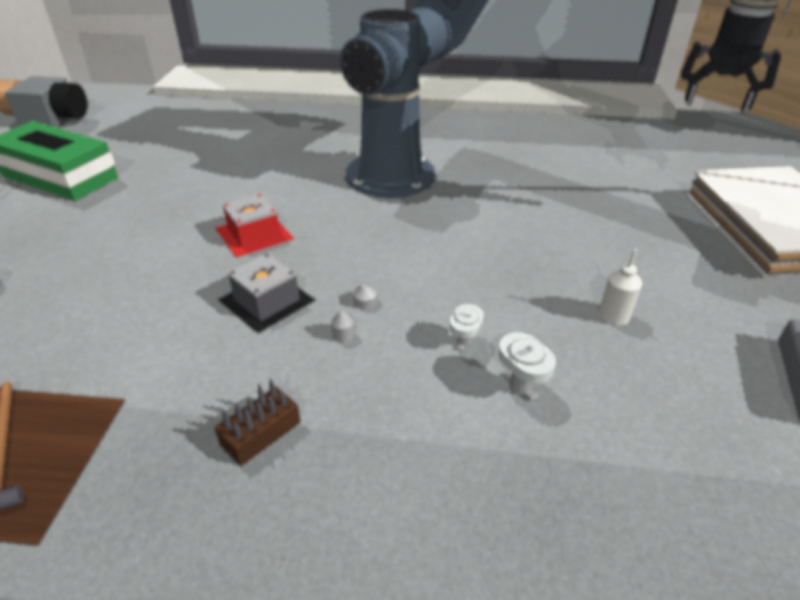

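View pics/top0.png

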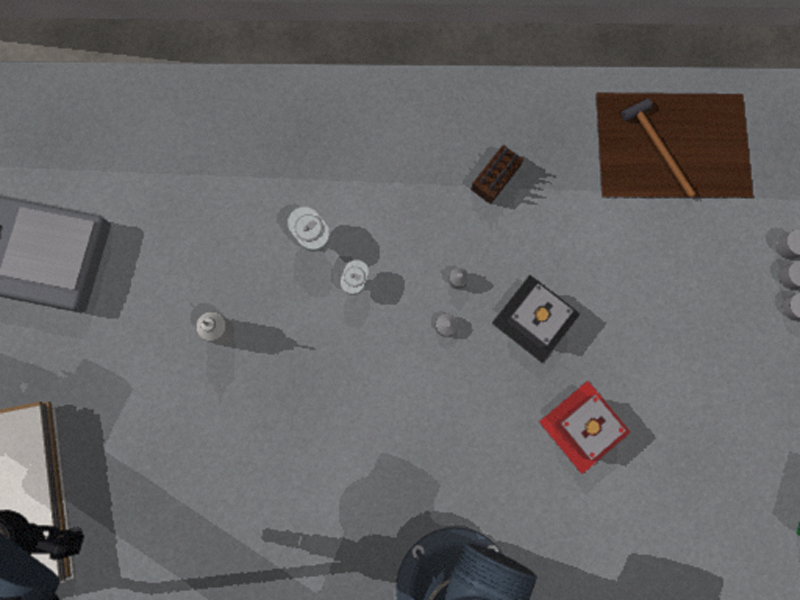

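The scene picture shows the smaller carrier at about (465,322) and the larger one at (526,355). In the top view, the small carrier is at (354,277), the grey socket at (542,314) and the red decoy at (592,427). The dies are at (457,277) and (446,324), the punch block at (497,174) and the bottle at (210,325).

```bash
cat > h.py <<'E'
import numpy as np,cv2
from station import readout, imaging
def cloud(s):
    f=192/np.tan(np.radians(float(s['fovy'])/2)); v,u=np.mgrid[:384,:512]; z=s['z_map'].astype(float)
    P=np.stack([(u-s['cx'])/f*z,(v-s['cy'])/f*z,z],-1)
    R=cv2.Rodrigues(np.array(s['rvec'],float))[0]
    W=(P-np.array(s['tvec'],float))@R   # R^T (p-t)
    W[z==0]=np.nan
    return W
def proj(s,X):
    f=192/np.tan(np.radians(float(s['fovy'])/2)); K=np.array([[f,0,s['cx']],[0,f,s['cy']],[0,0,1]],float)
    return cv2.projectPoints(np.atleast_2d(np.array(X,float)),np.array(s['rvec'],float),np.array(s['tvec'],float),K,None)[0][:,0]
def rect(W,m):
    p=W[m][:,:2].astype(np.float32); r=cv2.minAreaRect(p*1000); return r,W[m].mean(0),m.sum()
E
python3 - <<'E'
from h import *
s=np.load('top.npz'); W=cloud(s)
def near(u,v,r,z0,z1):
    m=np.zeros((384,512),bool);u=int(u*.64);v=int(v*.64);m[v-r:v+r,u-r:u+r]=1
    return m&(W[...,2]>z0)&(W[...,2]<z1)
for n,u,v,r,a,b in[("carr",354,277,14,.045,.065),("big",308,228,18,.045,.12),("sock",542,314,30,.055,.065),("dieT",457,277,12,.01,.06),("dieS",446,324,12,.01,.06),("punch",497,174,24,.02,.09),("bottle",210,325,14,.03,.15),("red",592,427,35,.05,.07),("bench",400,400,10,-.1,.1)]:
    m=near(u,v,r,a,b); print(n,rect(W,m) if m.sum() else 0, np.nanmax(W[m][:,2]))
E
```

```text
carr (((549.722900390625, 179.50820922851562), (44.12795639038086, 63.10185623168945), 69.98822784423828), array([0.54908225, 0.1794543 , 0.05604651]), np.int64(299)) 0.06458161759491188
big (((637.0103759765625, 263.2460021972656), (87.36485290527344, 58.85411834716797), 38.08903121948242), array([0.63446586, 0.26194865, 0.0746139 ]), np.int64(552)) 0.08442793736770667
sock (((480.98626708984375, -161.51296997070312), (79.97442626953125, 82.30839538574219), 50.94260025024414), array([ 0.48008559, -0.16142672,  0.06053922]), np.int64(674)) 0.06499982458066844
dieT (((553.319580078125, -13.817235946655273), (34.57356643676758, 33.050445556640625), 55.76237487792969), array([ 0.5509485 , -0.01302971,  0.03742041]), np.int64(130)) 0.05445745407891223
dieS (((466.5317687988281, 9.379678726196289), (38.10340881347656, 38.71358871459961), 87.29196166992188), array([0.46550499, 0.0095487 , 0.02728838]), np.int64(164)) 0.0380589971939756
punch (((758.9135131835938, -91.70320129394531), (49.98941421508789, 101.9063949584961), 52.21985626220703), array([ 0.75446548, -0.08939067,  0.04353699]), np.int64(580)) 0.08004829122661641
bottle (((455.46331787109375, 428.8274841308594), (49.928245544433594, 48.537593841552734), 89.9981460571289), array([0.45295841, 0.42376913, 0.07981577]), np.int64(346)) 0.13748949060789722
red (((279.7347412109375, -243.09732055664062), (80.33788299560547, 81.28007507324219), 38.45431137084961), array([ 0.27921787, -0.24222001,  0.06029595]), np.int64(846)) 0.06852301234502282
bench (((329.8822937011719, 96.14752197265625), (55.055843353271484, 54.30198287963867), 89.80887603759766), array([0.32974453, 0.09617527, 0.0007572 ]), np.int64(399)) 0.009580412728093485
```

```bash
cat >> h.py <<'E'
from scipy.spatial.transform import Rotation as Rn
def goto(p,ydeg):
    "shift mm and rotvec deg in tool axes from measured pose to p, pointing down, tool y at ydeg (mod 180)"
    st=readout.sense(); R0=Rn.from_quat(st['tool_rot']); out=[]
    for k in(0,180):
        a=np.radians(ydeg+k); y=np.array([np.cos(a),np.sin(a),0]); z=np.array([0,0,-1.]); x=np.cross(y,z)
        out.append((R0.inv()*Rn.from_matrix(np.c_[x,y,z])).as_rotvec(degrees=True))
    print('turns',*[o.round(2) for o in out],'shift',(R0.inv().apply(np.array(p)-st['tcp_pos'])*1000).round(2)); return st
E
python3 -c "
from h import *
goto([.549,.179,.25],70)"
```

```text
turns [-0.11 -0.01  6.89] [ 2.0000e-02 -1.7000e-01 -1.7311e+02] shift [-494.21 -325.54    5.93]
```

move_arm --pt "0 0 7 -494 -325 6 0" --pt "0 0 7 -494 -325 6 0" --pt "0 0 7 -494 -325 6 0" --pt "0 0 7 -494 -325 6 0" --pt "0 0 7 -494 -325 6 0" --pt "0 0 7 -494 -325 6 0" --pt "0 0 7 -494 -325 6 0" --pt "0 0 7 -494 -325 6 0" --pt "0 0 7 -494 -325 6 0" --pt "0 0 7 -494 -325 6 0" --pt "0 0 7 -494 -325 6 0" --pt "0 0 7 -494 -325 6 0"

```text
t: 1.1
tcp_pos: [0.487, 0.2445, 0.2509]
tool_rot: [0.175, 0.985, -0.0, -0.0]
force: [0.2, 1.1, -0.2]
finger_gap: 0.997
gripper_force: 0.0
```

```bash
python3 -c "
from h import *
goto([.549,.179,.25],70)"
```

```text
turns [-0.02 -0.04 -0.12] [-7.0000e-02  4.0000e-02  1.7988e+02] shift [-80.72 -40.16   0.87]
```

move_arm --pt "0 0 0 -81 -40 1 0" --pt "0 0 0 -81 -40 1 0" --pt "0 0 0 -81 -40 1 0" --pt "0 0 0 -81 -40 1 0" --pt "0 0 0 -81 -40 1 0" --pt "0 0 0 -81 -40 1 0"

```text
t: 1.6
tcp_pos: [0.5469, 0.1819, 0.2498]
tool_rot: [0.174, 0.985, -0.0, -0.001]
force: [-0.3, -0.6, -0.1]
finger_gap: 0.998
gripper_force: 0.0
```

```bash
python3 - <<'E'
from h import *
goto([.549,.179,.15],70)
s=imaging.snapshot("wrist"); np.savez('w1.npz',**s)
im=s['img'].copy(); W=cloud(s)
print(s['fovy'],s['rvec'],s['tvec'])
for c in proj(s,[[.549,.179,.058]]): print(c)
m=(W[...,2]>.035)&(W[...,2]<.068)&(np.hypot(W[...,0]-.549,W[...,1]-.179)<.05)
print(rect(W,m), np.percentile(W[m][:,2],[5,50,95]))
cv2.imwrite('pics/w1.png',cv2.resize(im[:,:,::-1],(800,600)))
E
```

```text
turns [-0.03 -0.13 -0.05] [-2.0000e-01  5.0000e-02  1.7995e+02] shift [-3.17 -1.94 99.79]
58.07382891391721 [-2.34382929 -1.64015844 -0.27014685] [-0.35830035 -0.46748363  0.23103218]
[252.21786339 169.81695688]
(((549.27001953125, 180.35963439941406), (43.865352630615234, 63.624305725097656), 71.15113830566406), array([0.54738093, 0.18109674, 0.05665544]), np.int64(2714)) [0.05407413 0.05620985 0.06000164]
```

View pics/w1.png

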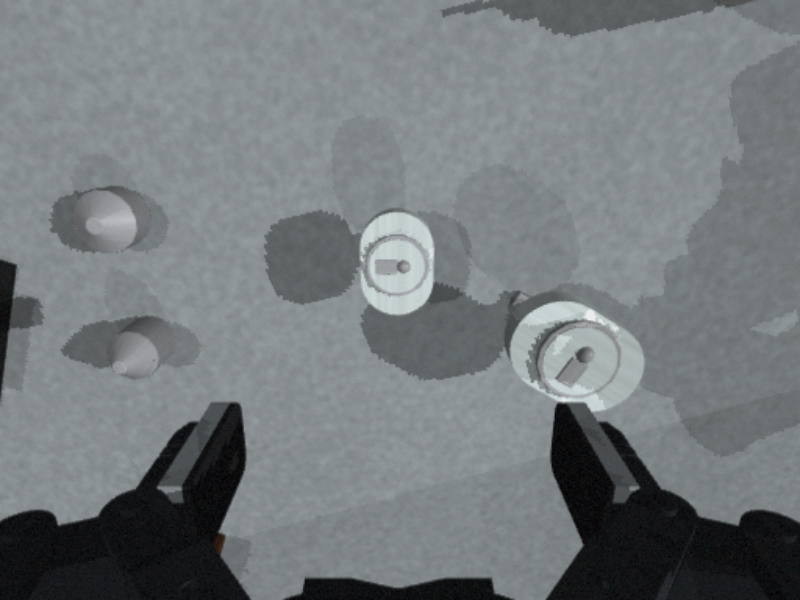

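The wrist picture shows the small carrier at (397,263), centred between the fingers with its flats facing them. The larger carrier is at (577,355), and the fingers will clear it.

```bash
python3 -c "
from h import *
goto([.549,.180,.055],70.6)"
```

```text
turns [-0.03 -0.1  -0.6 ] [-1.600e-01  4.000e-02  1.794e+02] shift [ -3.14  -1.25 194.96]
```

move_arm --pt "0 0 -0.6 -2 -1 40 0.25" --pt "0 0 -0.6 -2 -1 80 0.25" --pt "0 0 -0.6 -2 -1 110 0.25" --pt "0 0 -0.6 -2 -1 120 0.25" --pt "0 0 -0.6 -2 -1 120 0.25" --pt "0 0 -0.6 -2 -1 120 0.25" --pt "0 0 -0.6 -2 -1 120 0.25" --pt "0 0 -0.6 -2 -1 120 0.25"

```text
t: 2.32
tcp_pos: [0.5515, 0.1798, 0.1325]
tool_rot: [0.169, 0.986, 0.001, 0.002]
force: [0.4, -1.3, -0.2]
finger_gap: 0.75
gripper_force: 0.0
```

```bash
python3 -c "
from h import *
print(goto([.549,.180,.055],70.6)['finger_gap'])
s=imaging.snapshot('wrist');np.savez('w2.npz',**s);W=cloud(s)
m=(W[...,2]>.035)&(W[...,2]<.068)&(np.hypot(W[...,0]-.549,W[...,1]-.179)<.045)
print(rect(W,m), np.percentile(W[m][:,2],[5,50,95]))
cv2.imwrite('pics/w2.png',cv2.resize(s['img'][:,:,::-1],(800,600)))
"
```

```text
turns [ 0.12  0.23 -0.08] [  0.37  -0.19 179.92] shift [ 2.69 -0.83 77.47]
0.7500842397424923
(((549.5299682617188, 180.18206787109375), (43.99579620361328, 64.58744812011719), 70.89376831054688), array([0.54634442, 0.18132338, 0.05654889]), np.int64(6227)) [0.05370931 0.05604633 0.059867  ]
```

View pics/w2.png

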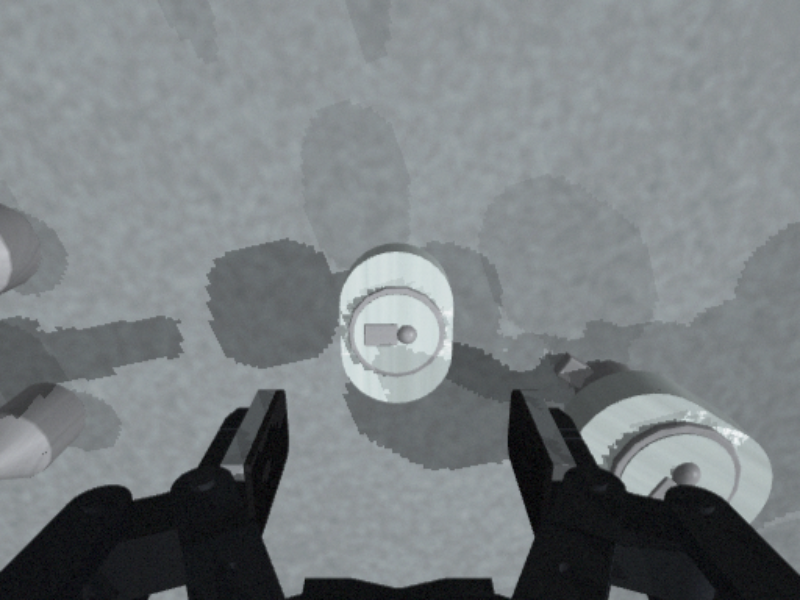

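The carrier is at (397,330), centred between the half-open fingers. The larger carrier at (685,460) is outside the right finger's path.

move_arm --pt "0 0 0 0 0 20 0.25" --pt "0 0 0 0 0 30 0.25" --pt "0 0 0 0 0 30 0.25" --pt "0 0 0 0 0 30 0.25" --pt "0 0 0 0 0 30 0.25" --pt "0 0 0 0 0 30 0.25" --pt "0 0 0 0 0 30 0.25" --pt "0 0 0 0 0 30 0.25"

```text
t: 3.03
tcp_pos: [0.5504, 0.1793, 0.1008]
tool_rot: [0.169, 0.986, 0.0, 0.0]
force: [0.1, -0.4, -0.0]
finger_gap: 0.745
gripper_force: 0.0
```

```bash
python3 -c "
from h import *
goto([.5495,.180,.055],70.9)"
```

```text
turns [ 0.02  0.05 -0.41] [ 8.0000e-02 -4.0000e-02  1.7959e+02] shift [ 1.08  0.33 45.76]
```

Settled. Descend and grip.

move_arm --pt "0 0 -0.4 1 0.3 15 0.25" --pt "0 0 -0.4 1 0.3 30 0.25" --pt "0 0 -0.4 1 0.3 40 0.25" --pt "0 0 -0.4 1 0.3 45 0.25" --pt "0 0 -0.4 1 0.3 46 0.25" --pt "0 0 -0.4 1 0.3 46 0.4" --pt "0 0 -0.4 1 0.3 46 0.7" --pt "0 0 -0.4 1 0.3 46 1" --pt "0 0 -0.4 1 0.3 46 1" --pt "0 0 -0.4 1 0.3 46 1" --pt "0 0 -0.4 1 0.3 46 1" --pt "0 0 -0.4 1 0.3 46 1" --squeeze 70

```text
t: 4.03
tcp_pos: [0.5498, 0.18, 0.0549]
tool_rot: [0.166, 0.986, 0.0, 0.001]
force: [0.1, -0.4, 3.7]
finger_gap: 0.497
gripper_force: 72.3
```

```bash
python3 -c "
from h import *
st=goto([.48,-.161,.2],70.9); print(st['tcp_pos'],st['force'],st['gripper_force'],st['finger_gap'],st['q'])"
```

```text
turns [ 0.04  0.08 -0.01] [ 1.3000e-01 -6.0000e-02  1.7999e+02] shift [ -45.9  -344.95 -145.27]
[0.54977391 0.17999447 0.05490039] [ 0.06974717 -0.43431461  3.73112318] 72.31737434864044 0.49681519594056467 [ 1.23323730e-01  7.59096149e-01  1.68906088e+00 -5.65580793e-06
  6.91887760e-01 -1.11395736e+00]
```

move_arm --pt "0 0 0 0 0 -20 1" --pt "0 0 0 0 0 -60 1" --pt "0 0 0 0 0 -100 1" --pt "0 0 0 0 0 -135 1" --pt "0 0 0 0 0 -145 1" --pt "0 0 0 0 0 -145 1" --pt "0 0 0 0 0 -145 1"

```text
t: 4.62
tcp_pos: [0.5482, 0.1798, 0.1984]
tool_rot: [0.166, 0.986, -0.0, -0.001]
force: [-0.9, 0.3, -3.3]
finger_gap: 0.501
gripper_force: 72.2
```

```bash
python3 - <<'E'
from h import *
st=readout.sense(); print(st['force'],st['gripper_force'],st['tcp_pos'])
s=np.load('w1.npz'); R=cv2.Rodrigues(s['rvec'])[0]; print('cam at tool(.547,.182,.25)',-R.T@s['tvec'],R.T)
s=np.load('top.npz')
c=proj(s,[[.4805,-.1615,.06]])[0].round().astype(int); print(c)
cv2.imwrite('pics/sock.png',cv2.resize(s['img'][c[1]-30:c[1]+30,c[0]-30:c[0]+30,::-1],(480,480),interpolation=cv2.INTER_CUBIC))
E
```

```text
[-0.9074442   0.26430793 -3.31156482] 72.2105435281992 [0.54817776 0.17976489 0.19835167]
cam at tool(.547,.182,.25) [0.46892491 0.21059159 0.36885846] [[ 3.42656217e-01  8.89641163e-01  3.01869703e-01]
 [ 9.39460672e-01 -3.24279017e-01 -1.10710274e-01]
 [-6.02406455e-04  3.21530277e-01 -9.46899106e-01]]
[347 201]
```

View pics/sock.png

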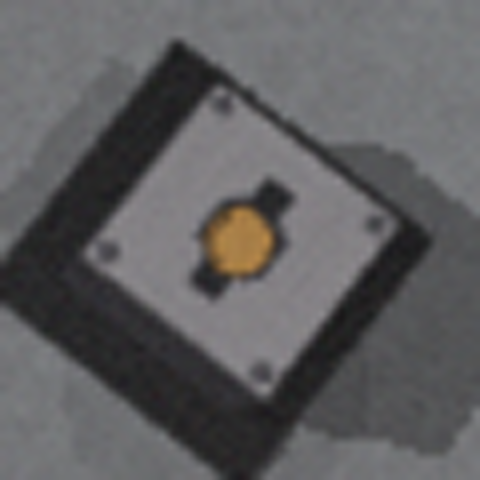

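In the crop, the slots run from (210,280) to (275,197), about -38° in the world frame. The carrier's y axis therefore has to be turned to about 51.5°.

```bash
python3 -c "
from h import *
goto([.535,-.205,.22],51.5)"
```

```text
turns [-0.06 -0.08 19.39] [ 1.2000e-01 -9.0000e-02 -1.6061e+02] shift [-113.46 -367.9   -21.52]
```

move_arm --pt "0 0 2 -6 -20 -10 1" --pt "0 0 6 -18 -60 -21 1" --pt "0 0 11 -30 -98 -21 1" --pt "0 0 16 -42 -136 -21 1" --pt "0 0 19.4 -54 -174 -21 1" --pt "0 0 19.4 -66 -212 -21 1" --pt "0 0 19.4 -78 -250 -21 1" --pt "0 0 19.4 -90 -288 -21 1" --pt "0 0 19.4 -100 -325 -21 1" --pt "0 0 19.4 -108 -350 -21 1" --pt "0 0 19.4 -113 -365 -21 1" --pt "0 0 19.4 -113 -367 -21 1"

```text
t: 5.62
tcp_pos: [0.5349, -0.2065, 0.2174]
tool_rot: [0.332, 0.943, 0.0, -0.002]
force: [0.3, 0.7, -2.9]
finger_gap: 0.496
gripper_force: 72.3
```

move_arm --pt "0 0 0 0 0 0 1" --pt "0 0 0 0 0 0 1" --pt "0 0 0 0 0 0 1" --pt "0 0 0 0 0 0 1" --pt "0 0 0 0 0 0 1" --pt "0 0 0 0 0 0 1" --pt "0 0 0 0 0 0 1" --pt "0 0 0 0 0 0 1"

```text
t: 6.28
tcp_pos: [0.5359, -0.2035, 0.2204]
tool_rot: [0.33, 0.944, -0.0, 0.0]
force: [0.8, 0.4, -3.7]
finger_gap: 0.502
gripper_force: 72.3
```

```bash
python3 - <<'E'
from h import *
st=goto([.480,-.161,.16],51.5); print(st['tcp_pos'],st['force'],st['q'])
s=imaging.snapshot("wrist"); np.savez('w3.npz',**s); W=cloud(s)
m=(W[...,2]>.055)&(W[...,2]<.066)&(np.hypot(W[...,0]-.481,W[...,1]+.1615)<.06)
print(rect(W,m))
# seat disc / holes: below-top points inside
h=(W[...,2]<.0555)&(W[...,2]>.02)&(np.hypot(W[...,0]-.481,W[...,1]+.1615)<.028)
print(h.sum(), np.percentile(W[h][:,2],[5,50,95]))
cv2.imwrite('pics/w3.png',cv2.resize(s['img'][:,:,::-1],(800,600)))
E
```

```text
turns [0.   0.01 0.02] [-2.0000e-02  0.0000e+00 -1.7998e+02] shift [70.25 -1.5  60.39]
[ 0.53591341 -0.2035321   0.22040313] [ 0.79278244  0.39384635 -3.68027924] [-5.57826378e-01  5.02346433e-01  1.60198456e+00  1.70556421e-05
  1.03700897e+00 -1.45707489e+00]
(((480.21142578125, -160.912109375), (80.292236328125, 80.29393005371094), 50.87586212158203), array([ 0.47858523, -0.15970584,  0.06101105]), np.int64(10000))
1372 [0.03424125 0.03593417 0.05531531]
```

View pics/w3.png

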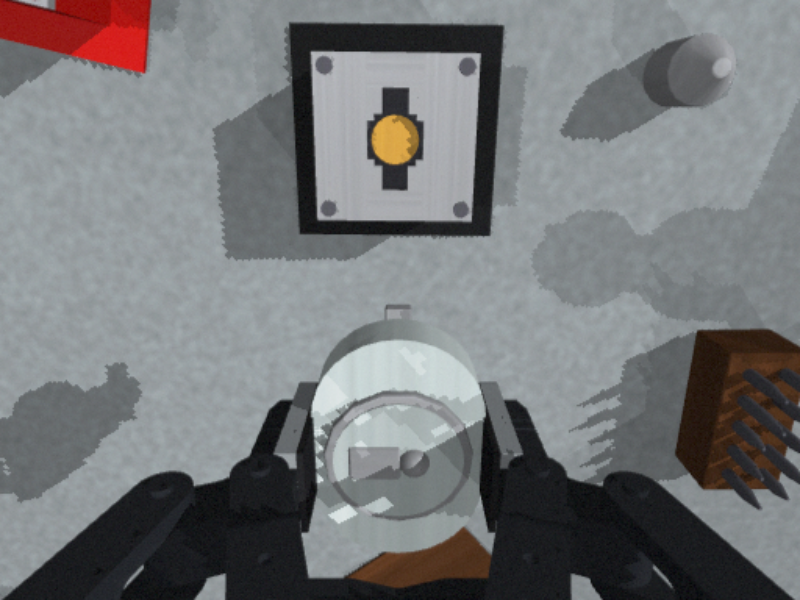

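The socket mouth is at (395,140) with its slots vertical in the image, parallel to the held carrier. The carrier is held at (400,440) with its front lug visible at (398,312).

```bash
python3 - <<'E'
from h import *
s=dict(np.load('w3.npz')); W=cloud(s)
f=192/np.tan(np.radians(float(s['fovy'])/2)); R=cv2.Rodrigues(s['rvec'])[0]; C=-R.T@s['tvec']
def plane(mask,z):
    v,u=np.nonzero(mask); d=np.c_[(u-s['cx'])/f,(v-s['cy'])/f,np.ones(len(u))]@R; return (C+d*((z-C[2])/d[:,2])[:,None])[:,:2]*1000
hs=cv2.cvtColor(s['img'],cv2.COLOR_RGB2HSV); XY=plane(np.ones((384,512),bool),.06).reshape(384,512,2)
near=np.hypot(XY[...,0]-480,XY[...,1]+161)<30
op=near&((hs[...,2]<90)|(hs[...,1]>110))
p=plane(op,.06).astype(np.float32); print('mouth',cv2.minAreaRect(p),p.mean(0),len(p))
# plate in hand
st=readout.sense(); t=st['tcp_pos']
m=(W[...,2]>t[2]-.006)&(W[...,2]<t[2]+.01)&(np.hypot(W[...,0]-t[0],W[...,1]-t[1])<.04)&(hs[...,2]>110)
n,l=cv2.connectedComponents(m.astype(np.uint8)); k=np.argmax(np.bincount(l[m])); m=l==k
print('plate',rect(W,m),np.percentile(W[m][:,2],[5,50,95]),t)
y=np.array([np.cos(np.radians(51.5)),np.sin(np.radians(51.5))]);x=np.array([-y[1],y[0]])
q=(W[m][:,:2]-t[:2])*1000; print('x range',np.percentile(q@x,[.5,99.5]),'y',np.percentile(q@y,[.5,99.5]))
E
```

```text
mouth ((480.28363037109375, -160.84829711914062), (27.383825302124023, 48.53849792480469), 50.48971939086914) [ 479.84143 -160.6647 ] 1603
plate (((535.9828491210938, -203.16644287109375), (44.42000961303711, 65.20780944824219), 54.066715240478516), array([ 0.53207304, -0.20084812,  0.22226308]), np.int64(11638)) [0.21988027 0.22143519 0.22522385] [ 0.53589408 -0.20367132  0.22039947]
x range [-30.41718331  32.13013572] y [-20.75888535  21.08226952]
```

```bash
python3 -c "
from h import *
goto([.4806,-.1611,.125],50.8)"
```

```text
turns [0.   0.01 0.71] [-2.0000e-02  0.0000e+00 -1.7929e+02] shift [69.8  -1.1  95.38]
```

move_arm --pt "0 0 0.7 20 -1.1 15 1" --pt "0 0 0.7 45 -1.1 35 1" --pt "0 0 0.7 62 -1.1 55 1" --pt "0 0 0.7 69.8 -1.1 75 1" --pt "0 0 0.7 69.8 -1.1 90 1" --pt "0 0 0.7 69.8 -1.1 95 1" --pt "0 0 0.7 69.8 -1.1 95 1" --pt "0 0 0.7 69.8 -1.1 95 1" --pt "0 0 0.7 69.8 -1.1 95 1" --pt "0 0 0.7 69.8 -1.1 95 1" --pt "0 0 0.7 69.8 -1.1 95 1" --pt "0 0 0.7 69.8 -1.1 95 1"

```text
t: 7.33
tcp_pos: [0.4809, -0.1615, 0.1259]
tool_rot: [0.336, 0.942, -0.0, 0.001]
force: [-0.4, 0.2, -3.2]
finger_gap: 0.503
gripper_force: 72.3
```

move_arm --pt "0 0 0 0 0 0 1" --pt "0 0 0 0 0 0 1" --pt "0 0 0 0 0 0 1" --pt "0 0 0 0 0 0 1"

```text
t: 7.67
tcp_pos: [0.4805, -0.1613, 0.1253]
tool_rot: [0.336, 0.942, -0.0, 0.0]
force: [0.7, 0.1, -2.2]
finger_gap: 0.5
gripper_force: 72.3
```

```bash
python3 - <<'E'
from h import *
print(goto([.4806,-.1611,.110],50.8))
s=imaging.snapshot("wrist"); np.savez('w4.npz',**s); W=cloud(s)
cv2.imwrite('pics/w4.png',cv2.resize(s['img'][:,:,::-1],(800,600)))
E
```

```text
turns [-0.    0.   -0.01] [  0.     0.   179.99] shift [ 0.03  0.17 15.27]
{'t': 7.6667, 'q': array([-5.44558281e-01,  5.78653866e-01,  1.84167172e+00, -9.08747134e-06,
        7.21242716e-01, -1.43101736e+00]), 'qd': array([-0.00193383,  0.00013391,  0.0004673 , -0.00053818, -0.00137036,
        0.00043136]), 'tau': array([-1.02447866e-03, -3.97555768e+01, -1.01610732e+01, -3.00081820e-04,
        3.96627968e-05,  8.79038602e-07]), 'tcp_pos': array([ 0.48051853, -0.16125399,  0.12527414]), 'tool_rot': array([ 3.35527573e-01,  9.42030386e-01, -5.38618830e-06,  1.13222630e-05]), 'force': array([ 0.70789616,  0.09812158, -2.2329381 ]), 'ft_torque': array([-0.03893331,  0.01564846, -0.01045945]), 'gripper_force': 72.27458015084267, 'finger_gap': 0.49971350830193795}
```

View pics/w4.png

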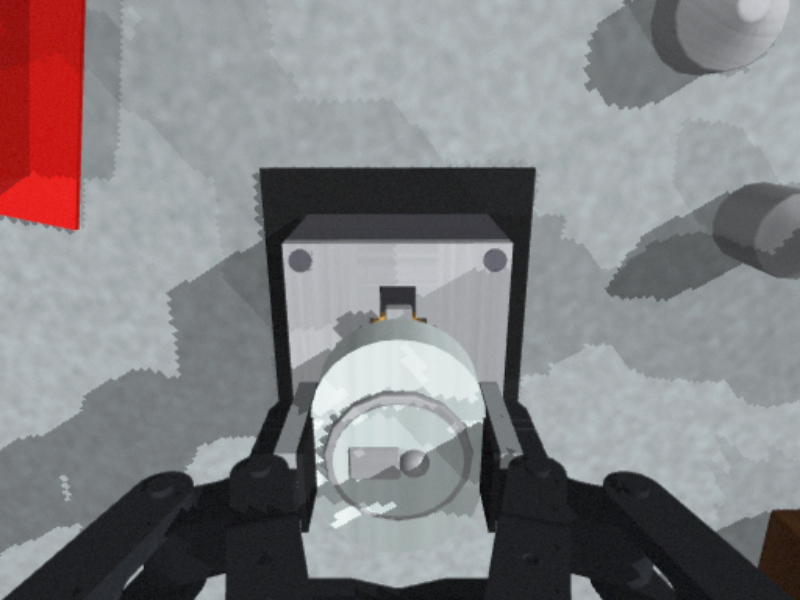

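The front lug (387–411, row 310) is centred over the slot (380–415). Now lower it.

move_arm --pt "0 0 0 0 0.2 4 1" --pt "0 0 0 0 0.2 8 1" --pt "0 0 0 0 0.2 11 1" --pt "0 0 0 0 0.2 14 1" --pt "0 0 0 0 0.2 15 1" --pt "0 0 0 0 0.2 15 1" --pt "0 0 0 0 0.2 15 1"

```text
t: 8.3
tcp_pos: [0.4806, -0.1611, 0.1101]
tool_rot: [0.336, 0.942, 0.0, -0.0]
force: [0.3, 0.4, -2.6]
finger_gap: 0.504
gripper_force: 72.3
```

The lugs are in the slots with no contact force. Push down.

move_arm --pt "0 0 0 0 0 3 1" --pt "0 0 0 0 0 6 1" --pt "0 0 0 0 0 9 1" --pt "0 0 0 0 0 12 1" --pt "0 0 0 0 0 14 1" --pt "0 0 0 0 0 15 1" --pt "0 0 0 0 0 15 1" --pt "0 0 0 0 0 15 1" --pt "0 0 0 0 0 15 1"

```text
t: 9.05
tcp_pos: [0.4811, -0.1613, 0.0968]
tool_rot: [0.335, 0.942, -0.0, 0.001]
force: [-1.9, 1.2, 12.4]
finger_gap: 0.501
gripper_force: 74.4
```

```bash
python3 -c "
from h import *
st=goto([.4806,-.1611,.096],50.8); print(st['tcp_pos'],st['force'],st['ft_torque'])"
```

```text
turns [0.01 0.11 0.  ] [-1.7e-01  2.0e-02 -1.8e+02] shift [ 0.53 -0.12  0.82]
[ 0.48108104 -0.16134296  0.0968167 ] [-1.85233279  1.21737077 12.38293532] [0.15294792 0.41546738 0.0297473 ]
```

move_arm --pt "0 0 0 0 0 1 1" --pt "0 0 0 0 0 2 1" --pt "0 0 0 0 0 2 1" --pt "0 0 0 0 0 2 1" --pt "0 0 0 0 0 2 1" --pt "0 0 0 0 0 2 1" --squeeze 90

```text
t: 9.55
tcp_pos: [0.4812, -0.1614, 0.0968]
tool_rot: [0.335, 0.942, -0.0, 0.001]
force: [-4.7, 1.8, 29.3]
finger_gap: 0.498
gripper_force: 92.4
```

move_arm --pt "0 0 3 0 0 0 1" --pt "0 0 7 0 0 0 1" --pt "0 0 11 0 0 0 1" --pt "0 0 15 0 0 0 1" --pt "0 0 19 0 0 0 1" --pt "0 0 22 0 0 0 1" --pt "0 0 24 0 0 0 1" --pt "0 0 24 0 0 0 1" --pt "0 0 24 0 0 0 1"

```text
t: 10.3
tcp_pos: [0.4821, -0.1623, 0.0968]
tool_rot: [0.524, 0.852, -0.0, 0.003]
force: [-4.0, 0.6, 26.0]
finger_gap: 0.5
gripper_force: 91.8
```

```bash
python3 -c "
from h import *
st=goto([.4806,-.1611,.096],-39.2); print(st['tcp_pos'],st['force'],st['ft_torque'],st['q'])"
```

```text
turns [ 0.3   0.18 66.05] [  -0.21    0.33 -113.95] shift [ 1.73 -0.81  0.77]
[ 0.4820963  -0.16227202  0.09677818] [-3.97848205  0.58086328 26.04371113] [0.1087558  0.77146011 0.02542435] [-5.44286462e-01  6.31596277e-01  1.85601681e+00 -1.15818092e-03
  6.48276391e-01 -1.01190251e+00]
```

move_arm --pt "0 0 3 0.5 -0.3 0 1" --pt "0 0 8 1 -0.6 0 1" --pt "0 0 13 1.2 -0.6 0 1" --pt "0 0 18 1.2 -0.6 0 1" --pt "0 0 23 1.2 -0.6 0 1" --pt "0 0 28 1.2 -0.6 0 1" --pt "0 0 33 1.2 -0.6 0 1" --pt "0 0 38 1.2 -0.6 0 1" --pt "0 0 43 1.2 -0.6 0 1" --pt "0 0 48 1.2 -0.6 0 1" --pt "0 0 50 1.2 -0.6 0 1" --pt "0 0 50 1.2 -0.6 0 1"

```text
t: 11.3
tcp_pos: [0.482, -0.1624, 0.0968]
tool_rot: [0.835, 0.55, 0.001, 0.004]
force: [-3.0, -0.5, 24.9]
finger_gap: 0.496
gripper_force: 91.6
```

```bash
python3 -c "
from h import *
st=goto([.4806,-.1611,.096],-39.2); print(st['tcp_pos'],st['force'],st['ft_torque'],st['q'])"
```

```text
turns [ 0.49  0.06 15.98] [-8.0000e-02  7.1000e-01 -1.6402e+02] shift [ 0.59 -1.8   0.77]
[ 0.48201705 -0.16235282  0.09678564] [-2.97469441 -0.52478038 24.85072455] [-0.11091374  0.59448075  0.07288457] [-5.44365073e-01  6.31006773e-01  1.85798043e+00 -1.60063078e-03
  6.44076369e-01 -1.37861224e-01]
```

move_arm --pt "0 0 4 0 -0.5 0 1" --pt "0 0 8 0 -0.8 0 1" --pt "0 0 12 0 -0.8 0 1" --pt "0 0 15 0 -0.8 0 1" --pt "0 0 17 0 -0.8 0 1" --pt "0 0 18 0 -0.8 0 1" --pt "0 0 18 0 -0.8 0 1" --pt "0 0 18 0 -0.8 0 1" --pt "0 0 18 0 -0.8 0 1" --pt "0 0 18 0 -0.8 0 1"

```text
t: 12.13
tcp_pos: [0.4805, -0.1605, 0.0968]
tool_rot: [0.91, 0.414, 0.002, 0.002]
force: [-1.9, 4.0, 27.3]
finger_gap: 0.497
gripper_force: 91.9
```

```bash
python3 - <<'E'
from h import *
st=goto([.4806,-.1611,.096],-39.2); print(st['tcp_pos'],st['force'],st['ft_torque'],st['q'],st['gripper_force'])
s=imaging.snapshot("wrist"); np.savez('w5.npz',**s); W=cloud(s); hs=cv2.cvtColor(s['img'],cv2.COLOR_RGB2HSV);t=st['tcp_pos']
m=(W[...,2]>t[2]-.006)&(W[...,2]<t[2]+.01)&(np.hypot(W[...,0]-t[0],W[...,1]-t[1])<.04)&(hs[...,2]>110)
n,l=cv2.connectedComponents(m.astype(np.uint8)); k=np.argmax(np.bincount(l[m])); m=l==k
print('plate',rect(W,m),np.percentile(W[m][:,2],[5,50,95]))
cv2.imwrite('pics/w5.png',cv2.resize(s['img'][:,:,::-1],(800,600)))
E
```

```text
turns [ 0.32 -0.04 -1.83] [-6.0000e-02 -5.0000e-01  1.7817e+02] shift [-0.38  0.48  0.78]
[ 0.48047684 -0.16049634  0.09677638] [-1.90598071  4.04053383 27.32650831] [0.67381809 0.42217324 0.58647508] [-5.43178245e-01  6.30021917e-01  1.86131600e+00 -3.50210122e-04
  6.44612149e-01  1.73263156e-01] 91.85424864292145
plate (((480.61517333984375, -160.1826934814453), (64.40548706054688, 48.90460205078125), 63.61177062988281), array([ 0.48318798, -0.15652507,  0.09869311]), np.int64(13361)) [0.09596901 0.09796642 0.10174862]
```

View pics/w5.png

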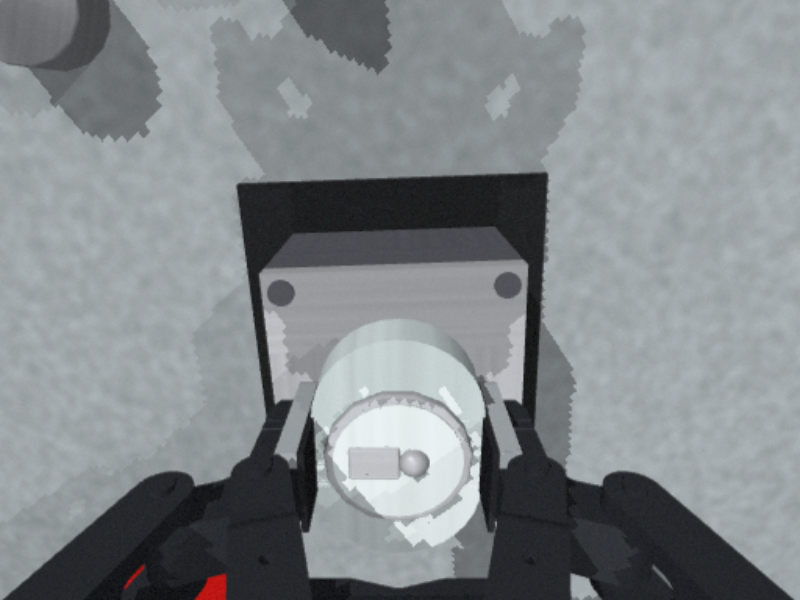

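The plate sits straight between the pads at (400,460), fully down and square across the block. The 0.59 N·m wrist moment shows it is against the stop. Let it settle, then hand in.

move_arm --pt "0 0 0 0 0 0 1" --pt "0 0 0 0 0 0 1" --pt "0 0 0 0 0 0 1" --pt "0 0 0 0 0 0 1"

```text
t: 12.52
tcp_pos: [0.4805, -0.1605, 0.0968]
tool_rot: [0.91, 0.414, 0.001, 0.002]
force: [-0.8, 2.9, 27.2]
finger_gap: 0.497
gripper_force: 91.9
```

```bash
python3 -c "
from h import *
from station import order
st=goto([.4806,-.1611,.096],-39.2); print(st['tcp_pos'],st['force'],st['ft_torque'],st['gripper_force'])
print(order.sign_off())"
```

```text
turns [ 0.32 -0.04 -1.83] [-6.0000e-02 -5.0000e-01  1.7817e+02] shift [-0.39  0.49  0.77]
[ 0.48048336 -0.16047713  0.0967668 ] [-0.78313746  2.90763115 27.15735859] [0.69849207 0.52035329 0.56168936] 91.85439482331276
the job is handed in; nothing more can be done
None
```

I handed the job in with the small carrier pushed fully down in the grey socket (27 N reading), turned about 92° clockwise to the stop and still gripped at 92 N; the sign-off returned no verdict.

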